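# Seat a shelf-hole drilling template on its index pin

### The arm

A 6-joint arm with a two-finger parallel gripper is mounted at the origin on the work surface. World frame = base frame: x ahead of the robot, y to its left, z up, the work surface at z = 0. Lengths are in mm, angles in rad, forces in N, time in s.
With the tool pointing down it reaches from about 300 to 875 mm from the base axis. Payload 4.2 kg.
Tool frame: the origin (TCP) lies on the centre line of the jaws, within the pads' length; the fingertips stand 14 mm ahead of it and the grasp point (between the pads) lies 5 mm behind it; z points along the fingers, y is the direction in which the jaws open and shut (so a half turn about z gives the same grasp; the last joint's range is limited). The gripper opens to 85 mm and grips with 20 to 120 N. Pads are 22 mm wide; open, the fingers measure 114 mm over their backs; the gripper's body (76 mm by 85 mm) begins 54 mm behind the grasp point. The pads swing forward as they close: fully open they stand 13 mm farther back than shut.
Start: joints at [-1.318, 0.32, 1.565, -0, 1.257, -0.02], TCP at [154.924, -553.75, 245.338] pointing down, gripper open.
Joint ranges: [-3.11, 3.11], [-0.84, 2.01], [0.21, 2.61], [-1.34, 4.49], [0.05, 2.63], [-2.56, 2.56]. Speed limits (rad/s): [2.57, 2.57, 3.14, 3.14, 3.14, 3.14].

### API

Orientations are given as [roll, pitch, yaw] about the fixed x, y, z axes, in that order (R = Rz(yaw) Ry(pitch) Rx(roll)).
In Python, from station import * gives the robot as it stands.
- The arm moves only by the tool step_arm, never from a script. Its argument "plan" is a list of rows, each a list of 3 entries, a list of its own where there are three numbers: the turn, a rotation vector about the tool's x, y, z in rad, then the shift along the tool's x, y, z in mm, then the opening, from 0 (shut) to 1 (fully open). In form: [[[rx, ry, rz], [x, y, z], hand], ...]. A call has 1 to 20 rows; each row shifts and turns the commanded pose from where the row before left it, along the tool's axes as they then stand; what a row does not reach is not made up. A row lasts 1/10 s, in which the tool goes at most 50 mm and 8.59 degrees, less where a joint would pass 70% of its speed; a pose out of reach is approached as far as the arm can. A call is refused whole if a number of a shift passes 50 or a number of a turn 0.15, either way. A call with a gripper value outside its range is refused whole. The fingers move at their own pace and stop on an object; the grip force is fixed at half the most. Time passes only in rows, so rows that do not move let the fingers close. It gives the time, the measured TCP pose, the force and the opening at its end, in the units of the state.
- read_state(): the state, without advancing time (a new reading comes with each control period).
- snapshot(name): name is "scene" or "top" or "wrist"; returns a dict with "frame" (384x512x3 uint8, red, green, blue), "K" (3x3 intrinsics, pixels), "distortion" ([k1, k2, p1, p2, k3] as OpenCV has them; the pictures are not rectified), "R" (3x3) and "t" (3): a world point X has camera coordinates R X + t; the wrist camera has in their place "tool_from_camera" (4x4, takes a point from camera to tool coordinates, whose origin is the TCP and whose axes are the flange's). Camera axes: x right, y down, z forward; pixel columns grow to the right and rows downward; lengths in mm; the calibration is good to about 2 mm. A picture is of the moment at which its call begins: read the wrist's pose just before it. There is no depth.
- close_job(): hands the job in, once; it reports no verdict.
The state is a dict: "time_s": time; "qpos": joint angles; "joint_velocities": joint speeds; "tau": joint torques, N m; "eef_pos": TCP position; "ee_rot": TCP orientation; "wrist_force": force on the tool from outside, world axes, zero at the start; "moment": the same for the moment, N m; "opening": finger opening in mm.
Only numpy, scipy, OpenCV 4.12 (cv2) and the standard library are available. Lean on these libraries where they do the work, as an engineer would, in place of code of your own. Each camera call takes 0.05 s, during which the arm holds its last target. There are 200 camera calls.

### The job

Take the aluminium drilling template off the offcut by its black grip and hook its lip over the edge of the cabinet panel that faces the robot. Slide it along with the lip kept lightly against that edge, feeling for the steel pin under the plate, until the index hole drops over the pin; leave the template lying flush on the panel with its lip along the edge, let go. Work gently, with no hard pressing or knocking on the panel or the pin, and leave the things lying about where they are.

Things in the scene. Friction and masses are not known exactly. Their poses are not given: they have to be found in the camera images.
- template_grip (a point): Template: aluminium plate 70 (x) x 180 (y) x 10 mm with a grip, 0.36-0.56 kg. This point: middle of its black grip bar, 18 (x) x 90 (y) x 42 mm, which stands on the plate; bar top 16 mm above the point, plate top 26 below, plate underside 36 below. Plate reaches 13 mm towards -x of the point and 57 towards +x, 90 either way along y. z is up, y along the bar. Starts on the offcut, lip over its edge.
- template_hole (a point): Centre of the template's index hole (10 mm across, through the plate) at the plate's underside; 24 mm to +x, 60 to +y and 36 below template_grip, same axes. The plate runs on 30 mm past it to +y. Lip: bar along the plate's whole -x side, reaching 13 mm below the underside; its inner face lies 37 mm to -x of this hole, and it is 8 mm thick. The four small drill bushes are no holes for the pin.
- panel: Cabinet side panel of pale wood, 330 (x) x 300 (y) x 18 mm, lying flat and fixed on the desk; origin at the centre of its underside, z up. Its edge at x = -165 mm faces the robot: the template's lip goes over that edge, template axes as the panel's.
- panel_mark (a point): Point on the panel's top face, 37 mm in from the edge facing the robot (on the pencil line along that edge) and 30 mm to +y of the panel's middle; axes as the panel's. A steel pin, 8 mm thick, 7 mm proud, top rim slightly bevelled, stands fixed on this pencil line somewhere within 12 mm of this point along y, either way; its exact place is not measured. Neither pin nor panel may take more than 45 N.
- offcut: Offcut of the same board, 120 (x) x 160 (y) x 18 mm, fixed on the desk at one side of the panel (left or right); origin at the centre of its underside. The template starts on it.
- fittings: Grey plastic box of fittings with three compartments, 120 x 170 x 45 mm, loose, on the other side of the panel; origin at the centre of its underside. Bystander.
- tape_measure: Grey tape measure, about 75 x 36 x 60 mm, standing on the rear half of the panel; origin at the centre of its underside. Bystander.
- screwdriver: Screwdriver lying on the desk, about 200 mm long, origin under its middle. Bystander.
- mug: White mug, 82 mm wide, 92 mm high, handle on one side, standing on the desk; origin at the centre of its underside. Bystander.

How it is judged (in metres and radians):
On the way:
1. The template is hooked over the panel's edge, its lip or plate touching the panel, while it still rides high near the pin (contact force between template and panel above 0.2 N and x of template_hole in the frame of panel_mark between -0.006 and 0.004 m and y of template_hole in the frame of panel_mark between -0.06 and 0.06 m and z of template_hole in the frame of panel_mark between 0.003 and 0.0125 m), for 0.1 s.
At the end, for the whole second after the job is handed in: The index hole is over the pin with the template's underside within 1.5 mm of the panel's top at the hole and level within 1.4 degrees, its lip along the edge (hole within 3 mm of the pencil line, square to the panel within 3 degrees), released and at rest (x of template_hole in the frame of panel_mark between -0.003 and 0.003 m and y of template_hole in the frame of panel_mark between -0.0145 and 0.0145 m and z of template_hole in the frame of panel_mark between -0.002 and 0.0015 m and angle between template_grip's own z axis and vertical below 0.025 rad and angle between the y axis of template_grip and the y axis of panel, either way round below 0.05 rad and contact force between template and the fingers below 0.05 N and linear speed of template below 0.01 m/s); the robot touches nothing.
It fails at once if the template is pressed or knocked on the panel with more than 45 N (contact force between template and panel above 45 N).
It fails at once if the template is pressed or knocked on the pin with more than 45 N (contact force between template and index_pin above 45 N).
It fails at once if a bystander is moved by more than 20 mm (distance of any of fittings, tape_measure, screwdriver, mug from where it was at the start of the episode above 0.02 m).
It also fails if it takes over 58 s, if anything falls off the work surface, if the arm or the gripper's body presses on something with over 40 N, if the wrist force passes 120 N, or if a joint passes its speed limit or range.

## Working session

There is one attempt and no reset: what is moved stays moved. The work goes in short steps, Python scripts to look and compute and a tool call to move; the robot and the scene stay as the last step left them, time stands still between calls to the robot, and variables do not carry over. Pictures are saved under pics/ and viewed, about 8 in all and at most 12, crops included, and the job is handed in when it is done.

Besides the shell and the picture viewer there is one more tool, called as name([rows], argument=value, ...), one row to a line, values as JSON. step_arm: Moves the arm, as the interface text tells. Its arguments: {"type":"object","properties":{"plan":{"type":"array"}},"required":["plan"]}

```bash
mkdir -p pics
cat > h.py <<'E'
from station import *
import numpy as np, cv2
from scipy.spatial.transform import Rotation as Ro
def cam(s,st=None):
    if 'R' in s: return np.array(s['R']),np.array(s['t'])
    T=np.array(s['tool_from_camera']); W=np.eye(4); W[:3,:3]=Ro.from_euler('xyz',st['ee_rot']).as_matrix(); W[:3,3]=st['eef_pos']
    M=np.linalg.inv(W@T); return M[:3,:3],M[:3,3]
def px2w(s,R,t,uv,z):
    p=cv2.undistortPoints(np.array(uv,float).reshape(-1,1,2),np.array(s['K'],float),np.array(s['distortion'],float)).reshape(-1,2)
    d=np.c_[p,np.ones(len(p))]@R; c=-R.T@t; return c+d*((np.asarray(z)-c[2])/d[:,2])[:,None]
def w2px(s,R,t,X):
    return cv2.projectPoints(np.array(X,float).reshape(-1,1,3),cv2.Rodrigues(R)[0],t.astype(float),np.array(s['K'],float),np.array(s['distortion'],float))[0].reshape(-1,2)
E
python3 - <<'E'
from h import *
print(read_state())
import pickle
for n in ['top','scene']:
    s=snapshot(n); pickle.dump(s,open(n+'.pkl','wb')); cv2.imwrite(f'pics/{n}.png',cv2.resize(s['frame'][:,:,::-1],(800,600),interpolation=cv2.INTER_CUBIC))
    print(n,s['K'],-np.array(s['R']).T@s['t'])
E
```

```text
{'time_s': 0.0, 'qpos': array([-1.31804896e+00,  3.20288650e-01,  1.56564985e+00,  1.58893620e-05,
        1.25738154e+00, -1.99677568e-02]), 'joint_velocities': array([-0.00012428, -0.00065347, -0.00105744, -0.00067966,  0.00058581,
        0.00095211]), 'tau': array([-5.51119028e-04, -4.15520811e+01, -2.34164339e+01, -5.04968943e-05,
        8.13997001e-03, -5.55009777e-06]), 'eef_pos': array([ 154.78889654, -553.32221653,  244.49542232]), 'ee_rot': array([-3.13986592e+00, -4.95934360e-05,  2.72710166e-01]), 'wrist_force': array([ 0.52926059, -0.225916  ,  0.30990336]), 'moment': array([0.04037204, 0.0471605 , 0.00767447]), 'opening': 85.16998892910652}
top [[417.30719569   0.         256.43080743]
 [  0.         417.30719569 183.46493094]
 [  0.           0.           1.        ]] [ 533.17878338   19.85548236 1185.74632163]
scene [[366.22729698   0.         255.31160464]
 [  0.         366.22729698 189.53191682]
 [  0.           0.           1.        ]] [1140.4750651   252.83893203  887.06112404]
```

View pics/top.png

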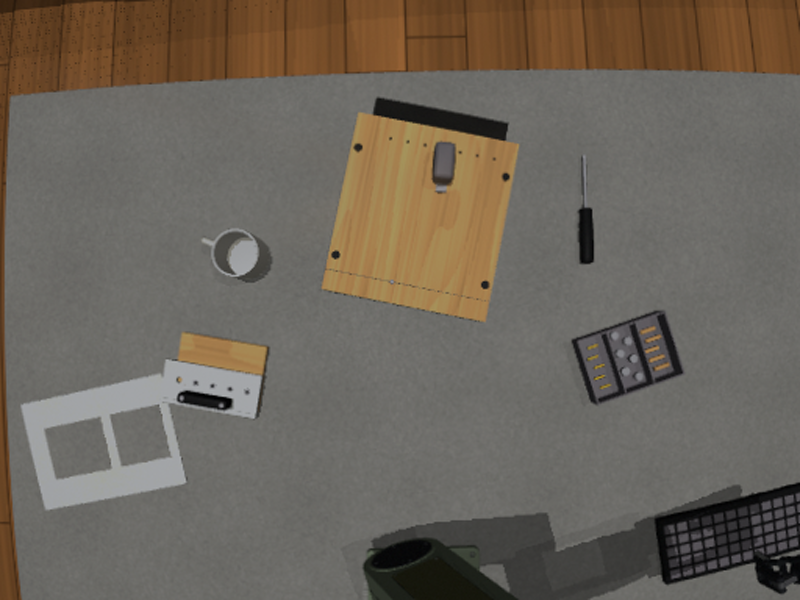

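View pics/scene.png

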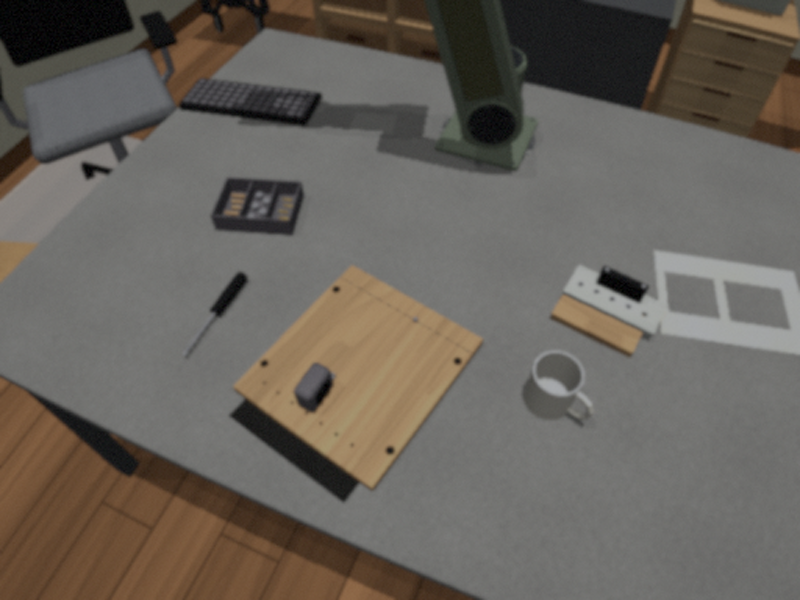

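Top view: the panel's front edge runs (322,291)–(487,321), with a small pin glint at (392,282). The template is at the left, its grip running (180,398)–(231,405), with the index hole at (179,380).

Run:
```python
from h import *
import pickle
s=pickle.load(open('top.pkl','rb'));R,t=cam(s)
k=.64
f=lambda l,z:px2w(s,R,t,(np.array(l)+.5)*k-.5,z).round(1)
c=f([(322,291),(487,321),(519,143),(358,113)],18.);print('panel',c.tolist())
e=c[0]-c[1];print('edge len',np.linalg.norm(e),'yaw',np.arctan2(-e[0],e[1]), 'side yaw',np.arctan2(*(c[2]-c[1])[1::-1]),np.arctan2(*(c[3]-c[0])[1::-1]))
print('pin',f([(392,282)],22.)); print('mug',f([(238,252)],92))
g=f([(179,397.5),(231,405)],68.);print('grip',g,g.mean(0));d=g[0]-g[1];print(np.arctan2(-d[0],d[1]),np.linalg.norm(d))
p=f([(165,360),(268,375),(257,418),(162,402)],28.);print('plate',p.tolist())
print('hole',f([(179,380)],28.))
```

```text
panel [[574.7, 168.5, 18.0], [513.2, -126.1, 18.0], [835.8, -196.0, 18.0], [899.1, 96.9, 18.0]]
edge len 300.9508431621351 yaw -0.20580200893721046 side yaw -0.21337851153057968 -0.21723235289591733
pin [[587.4  42.2  22. ]]
mug [[642.1 301.6  92. ]]
grip [[393.4 418.5  68. ]
 [379.5 325.8  68. ]] [386.45 372.15  68.  ]
-0.1488371966468409 93.73633233703993
plate [[456.7, 457.3, 28.0], [426.8, 267.8, 28.0], [350.1, 290.0, 28.0], [380.5, 465.1, 28.0]]
hole [[420.1 431.8  28. ]]
```

step_arm([
  [[0,0,-0.144],[0,0,0],1],
  [[0,0,-0.144],[0,0,0],1],
  [[0,0,-0.144],[0,0,0],1],
  [[0,0,-0.144],[0,0,0],1],
  [[0,0,-0.144],[0,0,0],1],
  [[0,0,-0.144],[0,0,0],1],
  [[0,0,-0.144],[0,0,0],1],
  [[0,0,-0.14],[0,0,0],1],
  [[0,0,0],[41.4,21.1,0],1],
  [[0,0,0],[41.4,21.1,0],1],
  [[0,0,0],[41.4,21.1,0],1],
  [[0,0,0],[41.4,21.1,0],1],
  [[0,0,0],[41.4,21.1,0],1],
  [[0,0,0],[41.4,21.1,0],1],
  [[0,0,0],[41.4,21.1,0],1],
  [[0,0,0],[41.4,21.1,0],1],
  [[0,0,0],[41.4,21.1,0],1],
  [[0,0,0],[41.4,21.1,0],1],
  [[0,0,0],[41.4,21.1,0],1],
  [[0,0,0],[41.4,21.1,0],1],
])

```text
time_s: 2.1
eef_pos: [480.1, -98.5, 245.1]
ee_rot: [-3.141, 0.0, 1.421]
wrist_force: [1.3, 0.0, -0.2]
opening: 85.3
```

step_arm([
  [[0,0,0],[45.3,-16.4,0],1],
  [[0,0,0],[45.3,-16.4,0],1],
  [[0,0,0],[45.3,-16.4,0],1],
  [[0,0,0],[45.3,-16.4,0],1],
  [[0,0,0],[45.3,-16.4,0],1],
  [[0,0,0],[45.3,-16.4,0],1],
  [[0,0,0],[45.3,-16.4,0],1],
  [[0,0,0],[45.3,-16.4,0],1],
  [[0,0,0],[45.3,-16.4,0],1],
  [[0,0,0],[45.3,-16.4,0],1],
  [[0,0,0],[0,0,0],1],
  [[0,0,0],[0,0,0],1],
])

```text
time_s: 3.3
eef_pos: [384.4, 372.5, 244.5]
ee_rot: [-3.141, 0.002, 1.423]
wrist_force: [-0.4, 0.5, 0.4]
opening: 85.3
```

Run:
```python
from h import *
import pickle
st=read_state();s=snapshot('wrist');pickle.dump((s,st),open('w1.pkl','wb'));print(st['time_s'],st['qpos'],st['eef_pos'],st['ee_rot'],st['wrist_force']);print(s['tool_from_camera'])
cv2.imwrite('pics/w1.png',cv2.resize(s['frame'][:,:,::-1],(800,600),interpolation=cv2.INTER_CUBIC))
```

```text
3.3 [ 7.48450760e-01  2.58583956e-01  1.65428233e+00 -6.68465787e-04
  1.23061642e+00  8.96308745e-01] [384.42686931 372.45259824 244.50750759] [-3.14090412e+00  1.86950581e-03  1.42316262e+00] [-0.43456637  0.5406072   0.42105965]
[[-5.85130134e-06 -9.60980437e-01 -2.76616341e-01  7.02560210e+01]
 [ 9.99999661e-01  2.22101915e-04 -7.92747435e-04  5.85354422e-01]
 [ 8.23251795e-04 -2.76616252e-01  9.60980110e-01 -1.26713529e+02]
 [ 0.00000000e+00  0.00000000e+00  0.00000000e+00  1.00000000e+00]]
```

View pics/w1.png

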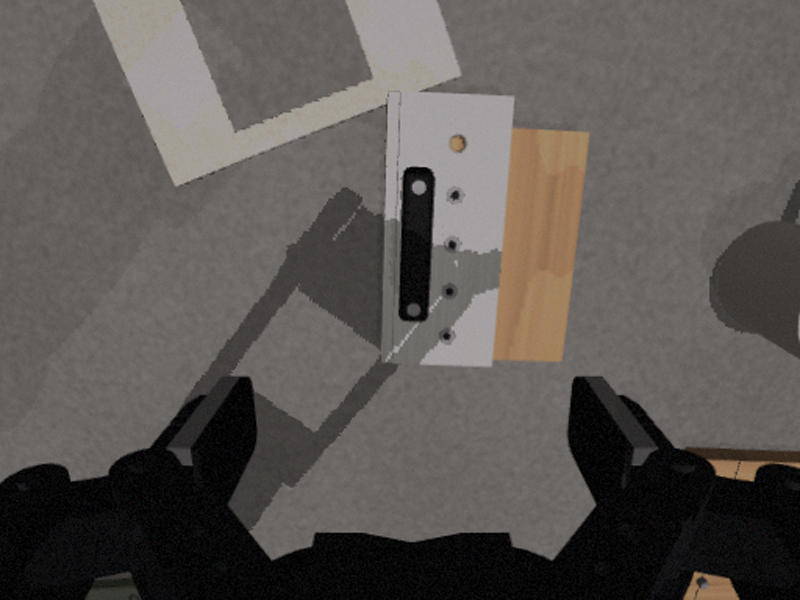

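Wrist view: grip bar top spans (403..434,168) to (400..428,320). The index hole is at (458,143), and the plate corners are at (388,92), (514,97), (492,366) and (382,362).

Run:
```python
from h import *
import pickle
s,st=pickle.load(open('w1.pkl','rb'));R,t=cam(s,st)
f=lambda l,z:px2w(s,R,t,(np.array(l)+.5)*.64-.5,z).round(1)
c=f([(403,168),(434,168),(428,320),(400,320)],70.);print(c.tolist(),c.mean(0))
d=(c[0]+c[1]-c[2]-c[3])/2;print('len',np.linalg.norm(d),'yaw',np.arctan2(-d[0],d[1]),'w',np.linalg.norm(c[0]-c[1]))
p=f([(388,92),(514,97),(492,366),(382,362)],28.);print(p.tolist())
for a,b in((0,3),(1,2)):
  d=p[a]-p[b];print(np.arctan2(-d[0],d[1]),np.linalg.norm(d))
h=f([(458,143)],28.)[0];print('hole',h)
th=-.16;print('grip from hole',h[:2]-Ro.from_euler('z',th).apply([24,60,0])[:2])
```

```text
[[387.7, 425.5, 70.0], [404.5, 423.0, 70.0], [389.0, 335.8, 70.0], [372.5, 338.2, 70.0]] [388.425 380.625  70.   ]
len 88.58998250366689 yaw -0.17414908390523406 w 16.984993376507404
[[384.4, 469.6, 28.0], [460.1, 455.7, 28.0], [427.5, 280.8, 28.0], [352.2, 295.0, 28.0]]
-0.18237238615285503 177.54436065389407
-0.18427758233596028 177.91225365331078
hole [422.7 433.3  28. ]
grip from hole [389.4474528  377.88999996]
```

step_arm([
  [[0,0,0.032],[0,0,0],1],
  [[0,0,0],[7.6,2.8,20],1],
  [[0,0,0],[0,0,30],1],
  [[0,0,0],[0,0,35],1],
  [[0,0,0],[0,0,35],1],
  [[0,0,0],[0,0,35],1],
  [[0,0,0],[0,0,20],1],
  [[0,0,0],[0,0,13],1],
  [[0,0,0],[0,0,6.5],1],
  [[0,0,0],[0,0,0],1],
  [[0,0,0],[0,0,0],1],
])

```text
time_s: 4.45
eef_pos: [389.9, 378.7, 51.5]
ee_rot: [3.141, -0.001, 1.388]
wrist_force: [-0.9, 1.4, 0.0]
opening: 86.0
```

step_arm([
  [[0,0,0],[0,0,0],0.5],
  [[0,0,0],[0,0,0],0.3],
  [[0,0,0],[0,0,0],0],
  [[0,0,0],[0,0,0],0],
  [[0,0,0],[0,0,0],0],
  [[0,0,0],[0,0,0],0],
  [[0,0,0],[0,0,0],0],
  [[0,0,0],[0,0,0],0],
  [[0,0,0],[0,0,0],0],
  [[0,0,0],[0,0,0],0],
])

```text
time_s: 5.45
eef_pos: [388.9, 379.2, 51.1]
ee_rot: [-3.141, -0.0, 1.389]
wrist_force: [-3.1, 1.0, 5.9]
opening: 17.0
```

step_arm([
  [[0,0,0],[0,0,-3],0],
  [[0,0,0],[0,0,-6],0],
  [[0,0,0],[0,0,-12],0],
  [[0,0,0],[0,0,-25],0],
  [[0,0,0],[0,0,-30],0],
  [[0,0,0],[0,0,-30],0],
  [[0,0,0],[0,0,-30],0],
  [[0,0,0],[0,0,-14],0],
  [[0,0,0],[0,0,0],0],
  [[0,0,0],[0,0,0],0],
  [[0,0,0],[0,0,0],0],
])

```text
time_s: 6.55
eef_pos: [388.5, 378.3, 199.4]
ee_rot: [-3.14, 0.003, 1.389]
wrist_force: [-0.1, -0.0, -5.3]
opening: 17.1
```

Run:
```python
from h import *
import pickle
st=read_state();s=snapshot('wrist');pickle.dump((s,st),open('w2.pkl','wb'));print(st['time_s'],st['eef_pos'],st['ee_rot'],st['wrist_force'],st['moment'],st['opening'])
cv2.imwrite('pics/w2.png',cv2.resize(s['frame'][:,:,::-1],(800,600),interpolation=cv2.INTER_CUBIC))
```

```text
6.55 [388.48420384 378.29033433 199.39324504] [-3.13985426e+00  2.57316734e-03  1.38880099e+00] [-1.23029035e-01 -1.16209334e-03 -5.31729472e+00] [0.06758824 0.10780284 0.0022618 ] 17.065726144274084
```

View pics/w2.png

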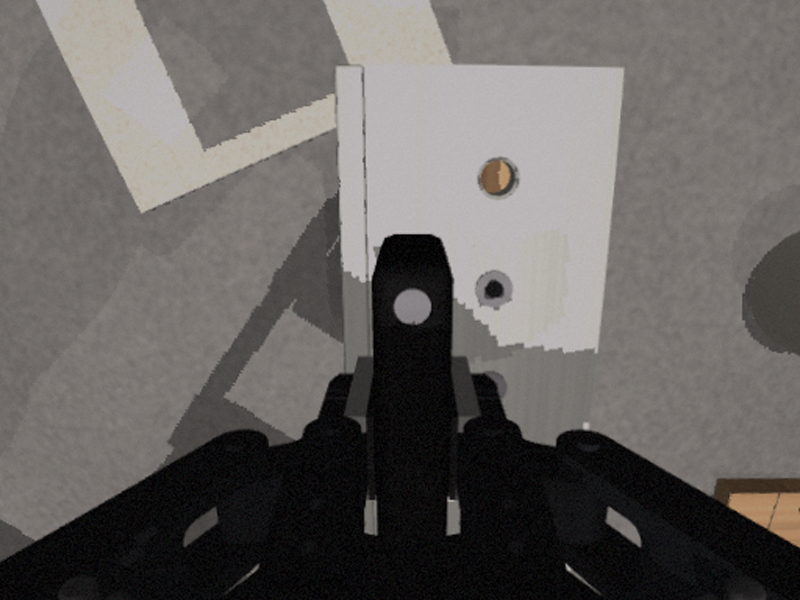

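Template held: hole rim centre at (498,177), far edge (337,66)–(623,68), near level in the image.

Run:
```python
from h import *
import pickle
s,st=pickle.load(open('w2.pkl','rb'));R,t=cam(s,st)
T=Ro.from_euler('xyz',st['ee_rot']);P=st['eef_pos']
def f(l,zt):
    w=px2w(s,R,t,(np.array(l)+.5)*.64-.5,P[2]-zt); return T.inv().apply(w-P).round(1)
print('hole',f([(498,177)],23.)); e=f([(337,66),(623,68),(598,350)],23.);print(e.tolist(),'x edge angle in tool',np.arctan2(*(e[1]-e[0])[:2]))
print(np.linalg.norm(e[1]-e[0]), 'right edge',np.arctan2(*(e[0:1]*0+e[1]-e[2])[0][1::-1]))
```

```text
hole [[59.5 24.2 22.8]]
[[88.3, -19.2, 22.8], [88.4, 56.5, 22.7], [8.2, 56.9, 22.9]] x edge angle in tool 0.0013210031946061702
75.70013210028104 right edge -0.004987489816964362
```

step_arm([
  [[0,0,0.032],[0,0,0],0],
  [[0,0,0],[-20,7,0],0],
  [[0,0,0],[-35,13,0],0],
  [[0,0,0],[-35,13,0],0],
  [[0,0,0],[-35,13,0],0],
  [[0,0,0],[-35,13,0],0],
  [[0,0,0],[-35,14,0],0],
  [[0,0,0],[-35,14,9.5],0],
  [[0,0,0],[-35,14,20],0],
  [[0,0,0],[-35,14,20],0],
  [[0,0,0],[-30,10,15],0],
  [[0,0,0],[-16,5,5],0],
  [[0,0,0],[0,0,0],0],
  [[0,0,0],[0,0,0],0],
  [[0,0,0],[0,0,0],0],
])

```text
time_s: 8.1
eef_pos: [442.8, 13.9, 131.3]
ee_rot: [3.142, -0.0, 1.357]
wrist_force: [0.0, -0.3, -4.0]
opening: 17.2
```

Run:
```python
from h import *
import pickle
st=read_state();s=snapshot('wrist');pickle.dump((s,st),open('w3.pkl','wb'));print(st['time_s'],st['eef_pos'],st['ee_rot'],st['wrist_force'],st['moment'],st['opening'])
cv2.imwrite('pics/w3.png',cv2.resize(s['frame'][:,:,::-1],(800,600),interpolation=cv2.INTER_CUBIC))
```

```text
8.1 [442.81607987  13.94118448 131.34025517] [ 3.14156771e+00 -2.51661581e-04  1.35738176e+00] [ 0.03870383 -0.25811673 -4.04817042] [-0.0637922   0.01564587  0.0223889 ] 17.20675808236581
```

View pics/w3.png

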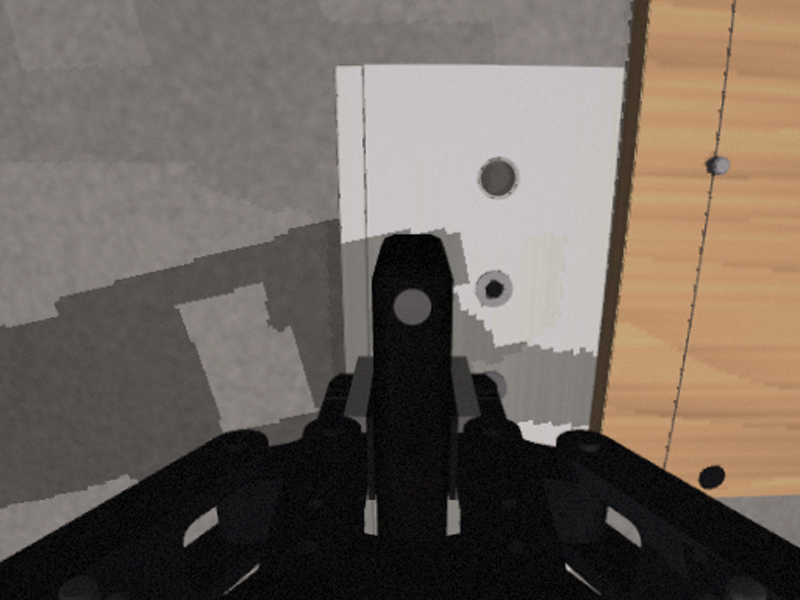

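The pin is clear at (718,165). The pencil line runs (734,2) to (667,468), and the panel's top front edge runs (648,2) to (605,430).

Run:
```python
from h import *
import pickle
s,st=pickle.load(open('w3.pkl','rb'));R,t=cam(s,st)
T=Ro.from_euler('xyz',st['ee_rot']);P=st['eef_pos']
f=lambda l,z:px2w(s,R,t,(np.array(l)+.5)*.64-.5,z)
pin=f([(718.5,165)],25.)[0];l=f([(734,2),(667,468)],18.);e=f([(648,2),(605,430)],18.)
for n,q in(('line',l),('edge',e)):
    d=q[0]-q[1];print(n,q.round(1).tolist(),'yaw',np.arctan2(-d[0],d[1]))
y=np.arctan2(-(l[0]-l[1])[0],(l[0]-l[1])[1]);A=Ro.from_euler('z',y)
print('pin',pin,'rel to line',A.inv().apply(pin-l[0]),'edge-line',A.inv().apply(e[0]-l[0]),A.inv().apply(e[1]-l[0]))
print('pin in tool',T.inv().apply(pin-P))
```

```text
line [[603.9, 110.1, 18.0], [555.0, -110.0, 18.0]] yaw -0.21830737218104362
edge [[566.5, 116.4, 18.0], [524.4, -79.0, 18.0]] yaw -0.21220719606813981
pin [586.72467977  43.98332133  25.        ] rel to line [ -2.39613172 -68.28461228   7.        ] edge-line [-37.8612645   -1.98120194   0.        ] [-3.66417295e+01 -2.01896714e+02  2.84217094e-14]
pin in tool [ 59.81340613 134.27828056 106.35866114]
```

step_arm([
  [[0,0,0],[-4,15,0],0],
  [[0,0,0],[-4,25,0],0],
  [[0,0,0],[-3.7,25,0],0],
  [[0,0,0],[0,25,15],0],
  [[0,0,0],[0,12,20],0],
  [[0,0,0],[0,5,15],0],
  [[0,0,0],[0,0,6],0],
  [[0,0,0],[0,0,0],0],
  [[0,0,0],[0,0,0],0],
  [[0,0,0],[0,0,0],0],
  [[0,0,0],[0,0,0],0],
])

```text
time_s: 9.25
eef_pos: [545.0, -20.8, 76.2]
ee_rot: [3.14, -0.0, 1.357]
wrist_force: [0.0, -0.1, -5.0]
opening: 17.0
```

```bash
cat >> h.py <<'E'
def where():
    st=read_state();T=Ro.from_euler('xyz',st['ee_rot']);P=st['eef_pos']
    A=Ro.from_euler('z',-.215);h=P+T.apply([59.5,24.2,33.])
    print('t',st['time_s'],'tcp',P.round(2),'rot',st['ee_rot'].round(4),'open',round(st['opening'],2))
    print('hole-pin panel axes',A.inv().apply(h-[587.8,43.8,18]).round(2),'F panel',A.inv().apply(st['wrist_force']).round(2),'M panel',A.inv().apply(st['moment']).round(3))
E
python3 -c "
from h import *
where()"
```

```text
t 9.25 tcp [545.02 -20.76  76.23] rot [ 3.1399e+00 -2.0000e-04  1.3570e+00] open 17.01
hole-pin panel axes [ -3.84 -12.66  25.28] F panel [ 0.03 -0.06 -5.  ] M panel [0.011 0.016 0.043]
```

step_arm([
  [[0,0,0],[0,-1,4],0],
  [[0,0,0],[0,0,4],0],
  [[0,0,0],[0,0,2],0],
  [[0,0,0],[0,0,1],0],
  [[0,0,0],[0,0,1],0],
  [[0,0,0],[0,0,1],0],
  [[0,0,0],[0,0,1],0],
  [[0,0,0],[0,0,0.8],0],
  [[0,0,0],[0,0,0.5],0],
  [[0,0,0],[0,0,0],0],
  [[0,0,0],[0,0,0],0],
  [[0,0,0],[0,0,0],0],
])

```text
time_s: 10.45
eef_pos: [543.9, -20.7, 60.0]
ee_rot: [3.141, 0.0, 1.357]
wrist_force: [0.7, 0.1, -4.6]
opening: 16.9
```

```bash
python3 -c "
from h import *
where()"
```

```text
t 10.45 tcp [543.87 -20.66  60.03] rot [3.1415e+00 1.0000e-04 1.3568e+00] open 16.87
hole-pin panel axes [ -5.02 -12.83   9.03] F panel [ 0.62  0.25 -4.65] M panel [-0.001  0.054  0.013]
```

Now feel for the edge along +x, in small steps.

step_arm([
  [[0,0,0],[0,0.6,0],0],
  [[0,0,0],[0,0.6,0],0],
  [[0,0,0],[0,0.6,0],0],
  [[0,0,0],[0,0.6,0],0],
  [[0,0,0],[0,0.6,0],0],
  [[0,0,0],[0,0,0],0],
])

```text
time_s: 11.05
eef_pos: [546.9, -21.3, 60.0]
ee_rot: [3.141, 0.0, 1.357]
wrist_force: [0.7, 0.0, -5.0]
opening: 17.4
```

step_arm([
  [[0,0,0],[0,0.4,0],0],
  [[0,0,0],[0,0.4,0],0],
  [[0,0,0],[0,0,0],0],
])

```text
time_s: 11.35
eef_pos: [547.6, -21.5, 60.0]
ee_rot: [3.141, 0.0, 1.357]
wrist_force: [-0.3, 0.4, -5.2]
opening: 16.9
```

step_arm([
  [[0,0,0],[0,0.4,0],0],
  [[0,0,0],[0,0,0],0],
])

```text
time_s: 11.55
eef_pos: [548.0, -21.6, 60.0]
ee_rot: [3.142, 0.0, 1.357]
wrist_force: [-0.9, -0.4, -5.0]
opening: 17.3
```

step_arm([
  [[0,0,0],[0,0.4,0],0],
  [[0,0,0],[0,0,0],0],
])

```text
time_s: 11.75
eef_pos: [548.4, -21.6, 60.0]
ee_rot: [3.141, 0.0, 1.357]
wrist_force: [-0.0, 0.3, -4.6]
opening: 17.0
```

```bash
python3 -c "
from h import *
where()"
```

```text
t 11.75 tcp [548.42 -21.65  60.02] rot [3.1414e+00 1.0000e-04 1.3568e+00] open 17.03
hole-pin panel axes [ -0.36 -12.82   9.02] F panel [-0.1   0.26 -4.59] M panel [0.033 0.088 0.006]
```

step_arm([
  [[0,0,0],[0,0.4,0],0],
  [[0,0,0],[0,0,0],0],
])

```text
time_s: 11.95
eef_pos: [548.8, -21.7, 60.0]
ee_rot: [3.142, 0.0, 1.357]
wrist_force: [0.6, 0.3, -5.1]
opening: 17.1
```

step_arm([
  [[0,0,0],[0,0.4,0],0],
  [[0,0,0],[0,0,0],0],
])

```text
time_s: 12.15
eef_pos: [549.0, -21.8, 59.9]
ee_rot: [-3.141, 0.0, 1.357]
wrist_force: [0.3, -0.5, -4.5]
opening: 16.9
```

step_arm([
  [[0,0,0],[0,0.4,0],0],
  [[0,0,0],[0,0,0],0],
])

```text
time_s: 12.35
eef_pos: [549.1, -21.8, 59.9]
ee_rot: [-3.141, 0.0, 1.356]
wrist_force: [-1.8, 0.9, -3.9]
opening: 17.5
```

```bash
python3 -c "
from h import *
where()"
```

```text
t 12.35 tcp [549.09 -21.8   59.91] rot [-3.1406e+00  1.0000e-04  1.3565e+00] open 17.48
hole-pin panel axes [  0.31 -12.84   8.88] F panel [-1.93  0.46 -3.86] M panel [-0.009  0.277 -0.131]
```

step_arm([
  [[0,0,0],[0,0.3,0],0],
  [[0,0,0],[0,0,0.5],0],
  [[0,0,0],[0,0,0],0],
])

```text
time_s: 12.65
eef_pos: [549.2, -21.9, 59.3]
ee_rot: [-3.14, 0.0, 1.356]
wrist_force: [-2.8, 0.8, -3.7]
opening: 17.1
```

step_arm([
  [[0,0,0],[0,0,0.5],0],
  [[0,0,0],[0,0,0],0],
])

```text
time_s: 12.85
eef_pos: [549.3, -21.9, 58.9]
ee_rot: [-3.14, 0.0, 1.357]
wrist_force: [-4.0, 0.8, -2.6]
opening: 17.1
```

step_arm([
  [[0,0,0],[0,0,0.4],0],
  [[0,0,0],[0,0,0],0],
])

```text
time_s: 13.05
eef_pos: [549.4, -21.9, 58.5]
ee_rot: [-3.141, 0.0, 1.357]
wrist_force: [-3.4, 0.1, -3.0]
opening: 17.3
```

```bash
python3 -c "
from h import *
where()"
```

```text
t 13.05 tcp [549.36 -21.92  58.48] rot [-3.1406e+00  2.0000e-04  1.3566e+00] open 17.26
hole-pin panel axes [  0.59 -12.89   7.44] F panel [-3.37 -0.67 -3.02] M panel [-0.142  0.858 -0.326]
```

step_arm([
  [[0,0,0],[0,0,0.4],0],
  [[0,0,0],[0,0,0],0],
])

```text
time_s: 13.25
eef_pos: [549.4, -22.0, 58.2]
ee_rot: [-3.141, 0.0, 1.357]
wrist_force: [-5.7, 1.1, -1.6]
opening: 17.1
```

step_arm([
  [[0,0,0],[0,0,0.4],0],
  [[0,0,0],[0,0,0],0],
])

```text
time_s: 13.45
eef_pos: [549.4, -22.0, 58.1]
ee_rot: [-3.141, 0.0, 1.357]
wrist_force: [-5.9, 0.1, -0.0]
opening: 17.2
```

```bash
python3 -c "
from h import *
where()"
```

```text
t 13.45 tcp [549.37 -22.    58.11] rot [-3.1409e+00  2.0000e-04  1.3566e+00] open 17.24
hole-pin panel axes [  0.63 -12.97   7.08] F panel [-5.8  -1.19 -0.01] M panel [-0.106  1.094 -0.317]
```

step_arm([
  [[0,0,0],[0.5,-0.3,0],0],
  [[0,0,0],[1,0,0],0],
  [[0,0,0],[1,0,0],0],
  [[0,0,0],[1,0,0],0],
  [[0,0,0],[1,0,0],0],
  [[0,0,0],[1,0,0],0],
  [[0,0,0],[1,0,0],0],
  [[0,0,0],[1,0,0],0],
  [[0,0,0],[0,0,0],0],
])

```text
time_s: 14.35
eef_pos: [550.7, -16.0, 58.2]
ee_rot: [-3.142, 0.002, 1.357]
wrist_force: [-5.7, -5.4, 0.8]
opening: 17.7
```

```bash
python3 -c "
from h import *
where()"
```

```text
t 14.35 tcp [550.72 -16.01  58.17] rot [-3.1415e+00  2.4000e-03  1.3572e+00] open 17.7
hole-pin panel axes [ 0.65 -6.89  7.02] F panel [-4.43 -6.5   0.81] M panel [-0.952  0.915 -0.415]
```

step_arm([
  [[0,0,0],[0.7,-0.2,0],0],
  [[0,0,0],[0.7,0,0],0],
  [[0,0,0],[0.7,0,0],0],
  [[0,0,0],[0,0,0],0],
])

```text
time_s: 14.75
eef_pos: [551.2, -13.8, 58.1]
ee_rot: [3.141, 0.002, 1.357]
wrist_force: [-5.9, -4.3, 0.5]
opening: 16.9
```

step_arm([
  [[0,0,0],[0.7,0,0],0],
  [[0,0,0],[0.7,0,0],0],
  [[0,0,0],[0,0,0],0],
])

```text
time_s: 15.05
eef_pos: [551.5, -12.3, 58.0]
ee_rot: [3.141, 0.002, 1.357]
wrist_force: [-5.0, -4.2, 0.1]
opening: 17.0
```

```bash
python3 -c "
from h import *
where()"
```

```text
t 15.05 tcp [551.5  -12.34  58.05] rot [3.1413e+00 2.0000e-03 1.3572e+00] open 17.04
hole-pin panel axes [ 0.64 -3.12  6.94] F panel [-4.02 -5.23  0.07] M panel [-0.802  0.8   -0.41 ]
```

step_arm([
  [[0,0,0],[0.6,0,0],0],
  [[0,0,0],[0.6,0,0],0],
  [[0,0,0],[0,0,0],0],
])

```text
time_s: 15.35
eef_pos: [551.8, -10.9, 57.8]
ee_rot: [3.141, 0.002, 1.357]
wrist_force: [-3.8, -2.8, -2.1]
opening: 17.4
```

step_arm([
  [[0,0,0],[0.6,0,0],0],
  [[0,0,0],[0,0,0],0],
])

```text
time_s: 15.55
eef_pos: [552.0, -9.7, 57.6]
ee_rot: [3.142, 0.001, 1.357]
wrist_force: [-2.8, -2.1, -3.9]
opening: 17.3
```

```bash
python3 -c "
from h import *
where()"
```

```text
t 15.55 tcp [551.99  -9.68  57.57] rot [3.1416e+00 6.0000e-04 1.3572e+00] open 17.27
hole-pin panel axes [ 0.54 -0.37  6.53] F panel [-2.28 -2.64 -3.93] M panel [-0.414  0.71  -0.181]
```

The hole has started to drop over the pin (z falling, vertical load gone). Lowering gently.

step_arm([
  [[0,0,0],[0,0,0.5],0],
  [[0,0,0],[0,0,0.5],0],
  [[0,0,0],[0,0,0],0],
])

```text
time_s: 15.85
eef_pos: [552.1, -9.2, 56.7]
ee_rot: [3.141, -0.0, 1.357]
wrist_force: [-3.7, -0.7, -4.3]
opening: 17.1
```

```bash
python3 -c "
from h import *
where()"
```

```text
t 15.85 tcp [552.12  -9.22  56.74] rot [ 3.1415 -0.      1.3569] open 17.14
hole-pin panel axes [0.59 0.12 5.75] F panel [-3.47 -1.51 -4.27] M panel [-0.321  0.74  -0.293]
```

step_arm([
  [[0,0,0],[0,-0.2,0.6],0],
  [[0,0,0],[0,0,0.6],0],
  [[0,0,0],[0,0,0.6],0],
  [[0,0,0],[0,0,0],0],
])

```text
time_s: 16.25
eef_pos: [552.1, -9.1, 55.0]
ee_rot: [3.141, -0.0, 1.357]
wrist_force: [-2.6, 1.5, -3.1]
opening: 17.4
```

step_arm([
  [[0,0,0],[0,0,0.6],0],
  [[0,0,0],[0,0,0.6],0],
  [[0,0,0],[0,0,0],0],
])

```text
time_s: 16.55
eef_pos: [552.0, -9.3, 53.7]
ee_rot: [3.141, -0.0, 1.357]
wrist_force: [-1.2, 0.0, -3.7]
opening: 17.4
```

```bash
python3 -c "
from h import *
where()"
```

```text
t 16.55 tcp [552.03  -9.29  53.74] rot [ 3.1412 -0.      1.3569] open 17.41
hole-pin panel axes [0.53 0.03 2.75] F panel [-1.17 -0.24 -3.67] M panel [-0.05   0.576 -0.211]
```

Going in freely; finish the last 2.7 mm.

step_arm([
  [[0,0,0],[0,0,0.6],0],
  [[0,0,0],[0,0,0.6],0],
  [[0,0,0],[0,0,0.6],0],
  [[0,0,0],[0,0,0],0],
])

```text
time_s: 16.95
eef_pos: [552.0, -9.4, 51.9]
ee_rot: [3.141, 0.0, 1.357]
wrist_force: [-1.5, 0.8, -3.8]
opening: 16.7
```

step_arm([
  [[0,0,0],[0,0,0.5],0],
  [[0,0,0],[0,0,0],0],
])

```text
time_s: 17.15
eef_pos: [551.9, -9.3, 51.4]
ee_rot: [3.141, 0.0, 1.357]
wrist_force: [-1.8, -0.3, -3.8]
opening: 17.5
```

step_arm([
  [[0,0,0],[0,0,0.4],0],
  [[0,0,0],[0,0,0],0],
])

```text
time_s: 17.35
eef_pos: [551.9, -9.4, 51.1]
ee_rot: [3.141, 0.0, 1.357]
wrist_force: [-1.2, 0.2, -2.9]
opening: 17.0
```

```bash
python3 -c "
from h import *
where()"
```

```text
t 17.35 tcp [551.88  -9.39  51.14] rot [3.1413e+00 2.0000e-04 1.3568e+00] open 17.05
hole-pin panel axes [ 0.4  -0.11  0.14] F panel [-1.24 -0.09 -2.9 ] M panel [-0.118  0.405 -0.182]
```

step_arm([
  [[0,0,0],[0,0,0.4],0],
  [[0,0,0],[0,0,0],0],
])

```text
time_s: 17.55
eef_pos: [551.9, -9.4, 51.2]
ee_rot: [3.141, 0.0, 1.357]
wrist_force: [-3.1, -0.1, 1.4]
opening: 17.0
```

step_arm([
  [[0,0,0],[0,0,0.3],0],
  [[0,0,0],[0,0,0],0],
])

```text
time_s: 17.75
eef_pos: [551.9, -9.4, 51.2]
ee_rot: [3.141, 0.0, 1.357]
wrist_force: [-4.9, -0.8, 5.4]
opening: 17.3
```

```bash
python3 -c "
from h import *
where()"
```

```text
t 17.75 tcp [551.93  -9.37  51.15] rot [3.1410e+00 1.0000e-04 1.3569e+00] open 17.29
hole-pin panel axes [ 0.46 -0.07  0.16] F panel [-4.59 -1.85  5.4 ] M panel [-0.204  0.865 -0.116]
```

Flush and seated. Release and rise.

step_arm([
  [[0,0,0],[0,0,-0.4],0],
  [[0,0,0],[0,0,0],0.25],
  [[0,0,0],[0,0,0],0.3],
  [[0,0,0],[0,0,0],0.4],
  [[0,0,0],[0,0,0],0.5],
  [[0,0,0],[0,0,0],0.5],
  [[0,0,0],[0,0,0],0.5],
  [[0,0,0],[0,0,-5],0.5],
  [[0,0,0],[0,0,-15],0.5],
  [[0,0,0],[0,0,-30],0.5],
  [[0,0,0],[0,0,-40],0.5],
  [[0,0,0],[0,-10,-40],0.5],
  [[0,0,0],[-30,-20,-10],0.5],
  [[0,0,0],[-30,-10,0],0.5],
  [[0,0,0],[0,0,0],0.5],
  [[0,0,0],[0,0,0],0.5],
  [[0,0,0],[0,0,0],0.5],
])

```text
time_s: 19.45
eef_pos: [500.5, -59.0, 190.8]
ee_rot: [3.141, -0.0, 1.357]
wrist_force: [0.4, 0.0, 0.5]
opening: 42.9
```

Run:
```python
from h import *
import pickle
where()
st=read_state();s=snapshot('wrist');pickle.dump((s,st),open('w4.pkl','wb'))
cv2.imwrite('pics/w4.png',cv2.resize(s['frame'][:,:,::-1],(800,600),interpolation=cv2.INTER_CUBIC))
```

```text
t 19.45 tcp [500.49 -58.98 190.81] rot [ 3.1413e+00 -3.0000e-04  1.3570e+00] open 42.89
hole-pin panel axes [-39.23 -59.5  139.83] F panel [0.33 0.12 0.46] M panel [-0.052  0.042 -0.045]
```

View pics/w4.png

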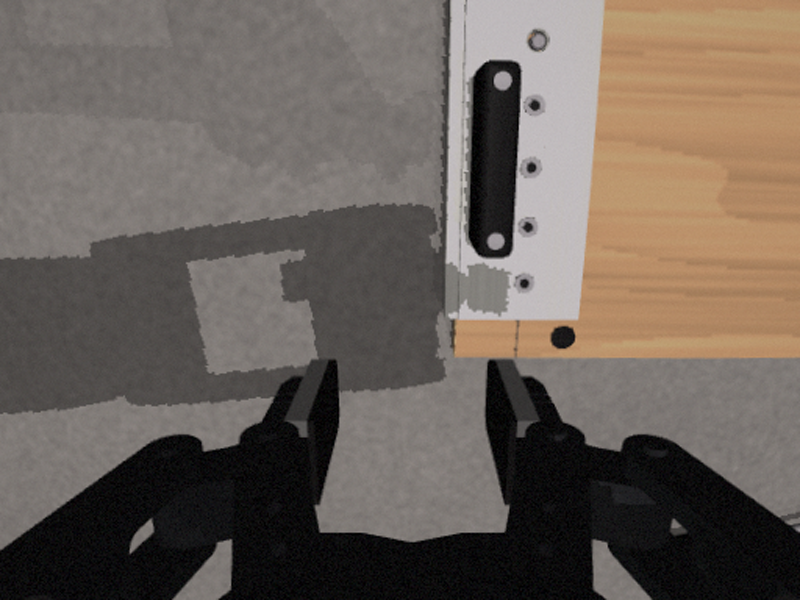

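The picture shows the pin standing inside the index hole at (538,40). The lip lies along the panel's front edge (x≈450–460), the plate looks square and flush, and the gripper is clear.

```bash
python3 -c "
from h import *
print(close_job())"
```

```text
the job is handed in; nothing more can be done
None
```

The template is hooked over the panel's front edge, with its index hole over the pin and the plate lying flush. I let go of it and handed the job in at about 19.5 s of the 58 s allowed.

- **Sliding and dropping in:** I brought the lip lightly against the edge with the plate riding on the pin, about 7 mm up. I then slid it roughly 13 mm towards +y until the hole dropped over the pin. The wrist readings at the end of each move stayed below about 8 N.
- **Last checks:** Before release the underside was about 0.2 mm above the panel by my estimate, level, and square to within about 0.01 rad. The hole was within about 0.5 mm of my estimate of the pin's place. After release, the wrist picture shows the pin inside the hole, the lip along the edge and the gripper clear.
- **Not checked:** I did not take a fresh overview picture of the tape measure, mug, screwdriver and fittings box. No move came near them. Forces were only read at the end of each move, so any brief peaks in between were not seen.

No check failed. The wrist and top camera estimates of the pin's place differed by about 2 mm, which sliding to find it by feel made unimportant.

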